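# Lock a bayonet filter cartridge into a water filter base

### The arm

A 6-joint arm with a two-finger parallel gripper is mounted at the origin on a cart in front of the work surface, level with it; the furniture and walls round the work are solid. World frame = base frame: x ahead of the robot, y to its left, z up, the work surface at z = 0. Lengths are in m, angles in degrees, forces in N, time in s.
With the tool pointing down it reaches from about 0.275 to 0.75 m from the base axis. Payload 10.2 kg.
Tool frame: the origin (TCP) lies midway between the tips of the shut fingers; the grasp point (between the pads) lies 19 mm behind it; z points along the fingers, y is the line along which they close (so a half turn about z gives the same grasp; the last joint's range is limited). The gripper opens to 88 mm and grips with 3 to 60 N. Pads are 18 mm wide; open, the fingers measure 123 mm over their backs; the gripper's body (75 mm by 187 mm) begins 45 mm behind the grasp point.
Start: joints at [-77.544, 17.928, 85.812, -0, 76.261, -12.8], TCP at [0.224, -0.475, 0.239] pointing down, gripper open.
Joint ranges: [-168.41, 168.41], [-55.51, 124.54], [10.69, 146.95], [-70.63, 250.63], [1, 178], [-165.06, 165.06]. Speed limits (degrees/s): [136.94, 136.94, 172.46, 180, 180, 180].

### API

Orientations are given as [roll, pitch, yaw] about the fixed x, y, z axes, in that order (R = Rz(yaw) Ry(pitch) Rx(roll)).
In Python, from rig import robot gives the robot as it stands.
- The arm moves only by the tool carry_out, never from a script. Its argument "moves" is a list of rows, each a list of 3 entries, a list of its own where there are three numbers: the turn, a rotation vector about the tool's x, y, z in degrees, then the shift along the tool's x, y, z in mm, then the finger opening in mm, from 0 to 88.1. A call has 1 to 20 rows; each row shifts and turns the commanded pose from where the row before left it, along the tool's axes as they then stand; what a row does not reach is not made up. A row lasts 1/12 s, in which the tool goes at most 41.7 mm and 7.16 degrees, less where a joint would pass 70% of its speed; a pose out of reach is approached as far as the arm can. A call is refused whole if a number of a shift passes 41.7 or a number of a turn 7.16, either way. A call with a gripper value outside its range is refused whole. The fingers move at their own pace and stop on an object; "squeeze" is the grip in N (left out, the last holds). Time passes only in rows, so rows that do not move let the fingers close. It gives the time, the measured TCP pose, the force, the opening and the grip force at its end, in the units of the state.
- robot.sense(): the state, without advancing time (a new reading comes with each control period).
- robot.grab_frame(name): name is "scene" or "side" or "wrist"; returns a dict with "img" (384x512x3 uint8, red, green, blue), "range_z" (384x512 float32, m along the optical axis (not along the pixel's ray), 0 where there is no reading), "fx", "fy", "cx", "cy" (pixels), "dist" ([k1, k2, p1, p2, k3] as OpenCV has them; the pictures are not rectified), "cam_to_world" (4x4, takes a point from camera to world coordinates). Camera axes: x right, y up, looking along -z (the intrinsics and any distortion apply to the point x, -y, -z); pixel columns grow to the right and rows downward; lengths in m; the calibration is good to about 2 mm. A picture is of the moment at which its call begins.
- robot.finish_job(): hands the job in; it is judged then, once.
The state is a dict: "time_s": time; "joint_pos": joint angles; "joint_velocities": joint speeds; "tau": joint torques, N m; "tcp_pos": TCP position; "orientation": TCP orientation; "contact_force": force on the tool from outside, world axes, zero at the start; "torque": the same for the moment, N m; "gripper_width": finger opening in m; "grasp_force": force on a finger pad.
Only numpy, scipy, OpenCV 4.12 (cv2) and the standard library are available. Lean on these libraries where they do the work, as an engineer would, in place of code of your own. Each camera call takes 0.05 s, during which the arm holds its last target. There are 200 camera calls.

### The job

Fit the blue and white water-filter cartridge into the dark grey filter base on the drainer: line its two lugs up with the two slots in the collar, lower it in, push it down against the spring, turn it clockwise (seen from above) until it meets the stop, and let go so that it stays locked and upright. Leave the wooden spoon, the tin and the spice jar where they stand.

Things in the scene. Friction and masses are not known exactly. Their poses are not given: they have to be found in the camera images.
- cartridge: Loose filter cartridge, 107 mm tall, 0.14 to 0.24 kg, at first upright on the work surface. Origin: centre of its underside, z up its axis. Blue tapered nose (diameter 40 mm at z 0, 53 at z 20), white barrel of diameter 53, blue cap of diameter 58 at z 64 to 72, then the wing grip. A half turn about z makes no difference.
- cartridge_wing (a point): Middle of the wing grip, 90 mm above the cartridge's underside, axes as the cartridge. The blue upright wing spans z 72 to 107 mm over the underside, is 54 mm long along the cartridge's x and 16 mm thick along its y: hold the cartridge here from above, closing along y.
- cartridge_lugs (a point): Point on the cartridge's axis at mid-height of its two blue lugs, axes as the cartridge. The lugs stick out along the cartridge's +x and -x (in line with the wing) to a radius of 37 mm; each is 13 mm wide and 8 mm high, 24 to 32 mm above the underside.
- filter_base: Dark grey drum-shaped filter base, 56 mm high, 104 mm in diameter (112 at the foot), fixed on the drainer's 3 mm ribs. Origin: centre of its underside, z up; a short hose port points along its +x. Locked, the cartridge is turned 75 degrees clockwise (from above) from the slots, lugs below the green marks, its underside 18 mm above this origin, lifted against the collar by the spring.
- base_mouth (a point): Centre of the mouth, at the top of the white collar, 56 mm above the base's underside; axes as the base. Collar 6 mm thick, round mouth of diameter 60 mm, with two slots 22 mm wide for the lugs on the base's +x and -x (blue marks). Below the collar the lugs turn freely clockwise seen from above, 75 degrees from the slots to a stop; the other way is blocked.
- base_pad (a point): Centre of the sprung black pad as it stands unpressed, 21 mm above the base's underside, axes as the base. The cartridge's underside rests on it, lugs in the slots. Pushing the pad takes 3 N at first and 0.7 N more per mm, 9 mm at most. The lugs clear the collar and can turn once it is 3 mm down; 6 mm is a good depth for turning.
- wooden_spoon: Wooden cooking spoon lying on the drainer, 338 mm long along its x, 48 mm wide; bystander. Origin at the middle of its underside.
- tin: Low food tin, diameter 86 mm, 40 mm high; bystander. Origin at the centre of its underside.
- spice_jar: Spice jar with a green cap, diameter 46 mm, 106 mm high; bystander. Origin at the centre of its underside.
Things that resemble listed ones, but are neither listed nor needed, are in the scene too. What is meant by the cartridge is not yellow, and is the larger of those in its own colour.

How it is judged (in metres and radians):
At the end, for the whole second after the job is handed in: The cartridge stands in the base, its axis within 6 mm of the base's axis and within 7 degrees of upright, its lugs under the collar (origin 10 to 19.8 mm above the base's origin), turned at least 62 of the 75 degrees from the slots towards the stop, released and at rest (horizontal distance between cartridge and filter_base below 0.006 m and z of cartridge in the frame of filter_base between 0.01 and 0.0198 m and angle between the x axis of cartridge and the x axis of filter_base, either way round above 1.08 rad and angle between cartridge's own z axis and vertical below 0.12 rad and linear speed of cartridge below 0.02 m/s); the robot touches nothing.
It fails at once if the wooden spoon is shoved by more than 40 mm or knocked over (distance of wooden_spoon from where it was at the start of the episode above 0.04 m or angle between wooden_spoon's own z axis and vertical above 0.6 rad).
It fails at once if the tin is shoved by more than 40 mm or knocked over (distance of tin from where it was at the start of the episode above 0.04 m or angle between tin's own z axis and vertical above 0.6 rad).
It fails at once if the spice jar is shoved by more than 40 mm or knocked over (distance of spice_jar from where it was at the start of the episode above 0.04 m or angle between spice_jar's own z axis and vertical above 0.6 rad).
It also fails if it takes over 48 s, if anything falls off the work surface, if the arm or the gripper's body presses on something with over 40 N, if the wrist force passes 120 N, or if a joint passes its speed limit or range.

## Working session

There is one attempt and no reset: what is moved stays moved. The work goes in short steps, Python scripts to look and compute and a tool call to move; the robot and the scene stay as the last step left them, time stands still between calls to the robot, and variables do not carry over. Pictures are saved under pics/ and viewed, at most 10 in all, crops included, and the job is handed in when it is done.

Besides the shell and the picture viewer there is one more tool, called after "Request:" as a command line: name --argument value ..., lists and objects as JSON in quotes. carry_out: Moves the arm, as the interface text tells. Its arguments: {"type":"object","properties":{"moves":{"type":"array"},"squeeze":{"type":"number"}},"required":["moves"]}

```bash
mkdir -p pics; cat > h.py <<'E'
import numpy as np, cv2
from rig import robot
def grab(n):
    f=robot.grab_frame(n); K=np.array([[f['fx'],0,f['cx']],[0,f['fy'],f['cy']],[0,0,1]]); return f,K,np.array(f['dist'])
def cloud(f,K,d):
    h,w=f['range_z'].shape; v,u=np.mgrid[:h,:w]
    p=cv2.undistortPoints(np.stack([u,v],-1).reshape(-1,1,2).astype(np.float64),K,d).reshape(h,w,2)
    z=f['range_z']; P=np.stack([p[...,0]*z,-p[...,1]*z,-z],-1)
    T=np.array(f['cam_to_world']); W=P@T[:3,:3].T+T[:3,3]; W[z==0]=np.nan; return W
E
python3 - <<'E'
from h import *
s=robot.sense();print(s)
for n in('scene','side'):
    f,K,d=grab(n); np.savez(n,W=cloud(f,K,d),img=f['img'])
    im=f['img'][...,::-1]; cv2.imwrite(f'pics/{n}0.png',cv2.resize(im,(800,600)))
E
```

```text
{'time_s': 0.0, 'joint_pos': array([-7.75424346e+01,  1.79602065e+01,  8.58546364e+01, -1.07377262e-03,
        7.62605580e+01, -1.27999224e+01]), 'joint_velocities': array([-0.01532619,  0.06820732, -0.0305188 ,  0.06474825,  0.02022538,
       -0.05592459]), 'tau': array([ 7.45763737e-04, -4.02216947e+01, -2.52263439e+01,  6.93966821e-02,
        3.53209942e-02, -8.58894737e-05]), 'tcp_pos': array([ 0.22393958, -0.4745658 ,  0.23815014]), 'orientation': array([-1.79926242e+02, -1.56880303e-02,  2.52577334e+01]), 'contact_force': array([-0.09949589,  0.65504399,  0.93638976]), 'torque': array([ 0.00844976, -0.03343334, -0.01305355]), 'grasp_force': 0.0, 'gripper_width': 0.08829133796446899}
```

View pics/scene0.png

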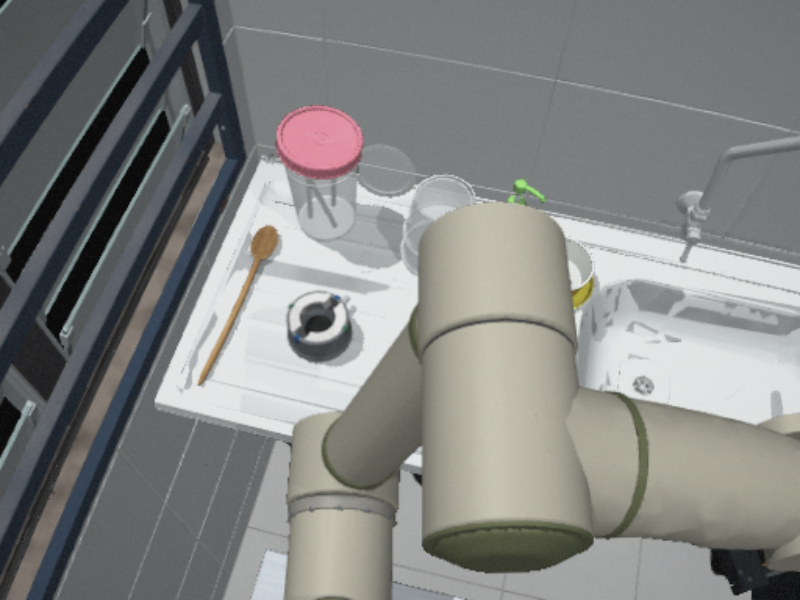

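View pics/side0.png

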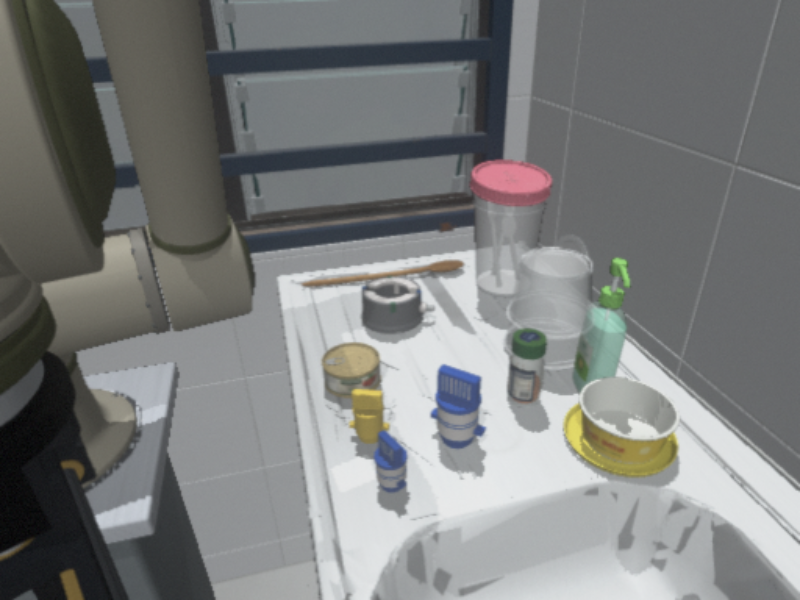

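The scene view shows the base at about (320,325), its blue slot marks at (337,298) and (296,338), and the hose port at (347,303). The side view shows the large blue cartridge at (458,405), the small one at (390,465), the jar at (527,365) and the tin at (351,370).

```bash
python3 - <<'E'
from h import *
def mask(d,c): 
    hsv=cv2.cvtColor(d['img'],cv2.COLOR_RGB2HSV); return (hsv[...,1]>120)&(hsv[...,2]>50)&(abs(hsv[...,0].astype(int)-c)<14)
d=np.load('side.npz');W=d['W'];m=mask(d,113)
v,u=np.mgrid[:384,:512]
b=m&(u>270)&(u<315)&(v>230)&(v<300)
P=W[b];P=P[~np.isnan(P).any(1)];print(len(P),P.min(0),P.max(0))
t=P[(P[:,2]>.078)]; print('wing',len(t),np.median(t,0))
top=P[P[:,2]>.1025][:,:2].astype(np.float32); print('top',len(top),cv2.minAreaRect(top))
l=P[(P[:,2]<.036)&(P[:,2]>.02)];print('lugs',l.min(0),l.max(0)); 
for r in l[np.argsort(l[:,1])][::max(1,len(l)//12)]: print(r.round(4))
# jar/tin
for n,(x,y) in dict(jar=(527,338),tin=(351,358),small=(388,450),yellow=(368,400)).items():
    w=W[int(y*.64)-4:int(y*.64)+5,int(x*.64)-4:int(x*.64)+5].reshape(-1,3); print(n,np.nanmedian(w,0).round(3))
d=np.load('scene.npz');W=d['W']
m=mask(d,113)&(u>180)&(u<230)&(v>180)&(v<235);n,lab,st,c=cv2.connectedComponentsWithStats(m.astype(np.uint8))
for i in range(1,n):
    if st[i,4]>3: print('blue',c[i],st[i,4],np.nanmedian(W[lab==i],0).round(4))
b=(u>175)&(u<232)&(v>180)&(v<235); P=W[b];P=P[(P[:,2]>.053)&(P[:,2]<.066)]
r=P[:,:2].astype(np.float32);print('rim',len(r),cv2.minEnclosingCircle(r),np.median(P[:,2]))
for q in[(347,303),(350,298)]: print('port',W[int(q[1]*.64),int(q[0]*.64)])
E
```

```text
209 [ 0.50098163 -0.16540085  0.03119017] [ 0.55410542 -0.10967238  0.10858611]
wing 121 [ 0.52834656 -0.13901649  0.1072846 ]
top 121 ((0.5287578105926514, -0.137253999710083), (0.014598427340388298, 0.050111785531044006), 41.40040969848633)
lugs [ 0.50240205 -0.16514711  0.03119017] [ 0.55410542 -0.10967238  0.03312825]
[ 0.5483 -0.1651  0.033 ]
[ 0.5517 -0.1619  0.0318]
[ 0.5541 -0.161   0.033 ]
[ 0.5038 -0.1184  0.0327]
[ 0.5024 -0.1162  0.0312]
[ 0.5046 -0.116   0.0331]
[ 0.5028 -0.1149  0.0326]
[ 0.5036 -0.1124  0.033 ]
[ 0.5059 -0.1119  0.032 ]
[ 0.5066 -0.1097  0.0327]
jar [ 0.642 -0.088  0.106]
tin [0.418 0.026 0.04 ]
small [ 0.424 -0.193  0.063]
yellow [ 0.419 -0.107  0.067]
blue [189.66666667 215.88888889] 9 [0.4733 0.2066 0.0571]
rim 681 ((0.5174989700317383, 0.1842479109764099), 0.053209152072668076) 0.05812627245184121
port [0.57940095 0.151409   0.02191959]
port [ 0.60447959  0.15358493 -0.0026069 ]
```

Request:
carry_out --moves '[[[0,0,-7.16],[0,0,0],88],[[0,0,-7.16],[0,0,0],88],[[0,0,-7.16],[0,0,0],88],[[0,0,-7.16],[0,0,0],88],[[0,0,-7.16],[0,0,0],88],[[0,0,-7.16],[0,0,0],88],[[0,0,-7.16],[0,0,0],88],[[0,0,-7.16],[0,0,0],88],[[0,0,-7.16],[0,0,0],88],[[0,0,-7.16],[0,0,0],88],[[0,0,-7.16],[0,0,0],88],[[0,0,-7.16],[0,0,0],88],[[0,0,-7.16],[0,0,0],88],[[0,0,-7.16],[0,0,0],88],[[0,0,-7.16],[0,0,0],88]]'

```text
time_s: 1.35
tcp_pos: [0.224, -0.4747, 0.2384]
orientation: [180.0, -0.0, 133.0]
contact_force: [0.3, 0.2, 0.1]
gripper_width: 0.0883
grasp_force: 0.0
```

Request:
carry_out --moves '[[[0,0,0],[2.8,32.3,0],88],[[0,0,0],[2.8,32.3,0],88],[[0,0,0],[2.8,32.3,0],88],[[0,0,0],[2.8,32.3,0],88],[[0,0,0],[2.8,32.3,0],88],[[0,0,0],[2.8,32.3,0],88],[[0,0,0],[2.8,32.3,0],88],[[0,0,0],[2.8,32.3,0],88],[[0,0,0],[2.8,32.3,0],88],[[0,0,0],[2.8,32.3,0],88],[[0,0,0],[2.8,32.3,0],88],[[0,0,0],[2.8,32.3,0],88],[[0,0,0],[2.8,32.3,0],88],[[0,0,0],[2.8,32.3,0],88],[[0,0,0],[0,0,0],88],[[0,0,0],[0,0,0],88]]'

```text
time_s: 2.68
tcp_pos: [0.5304, -0.1385, 0.2381]
orientation: [-180.0, -0.1, 132.8]
contact_force: [-0.2, -0.3, -0.6]
gripper_width: 0.0879
grasp_force: 0.0
```

```bash
python3 - <<'E'
from h import *
s=robot.sense();print({k:np.round(s[k],4) for k in('time_s','joint_pos','tcp_pos','orientation','contact_force')})
for n in('wrist','scene'):
    f,K,d=grab(n); np.savez(n+'1',W=cloud(f,K,d),img=f['img'])
    if n=='wrist': a=f['img']
    else: c=f['img'][150:270,150:270]
    W=cloud(f,K,d)
    if n=='wrist':
        hsv=cv2.cvtColor(f['img'],cv2.COLOR_RGB2HSV);m=(hsv[...,1]>120)&(hsv[...,2]>50)&(abs(hsv[...,0].astype(int)-113)<14)
        P=W[m];P=P[(np.hypot(P[:,0]-.5285,P[:,1]+.1375)<.045)]
        t=P[P[:,2]>.1][:,:2].astype(np.float32);print('top',len(t),cv2.minAreaRect(t))
        l=P[(P[:,2]>.02)&(P[:,2]<.04)&(np.hypot(P[:,0]-.5285,P[:,1]+.1375)>.029)];
        for sg in(1,-1):
            q=l[sg*((l[:,0]-.5285)-(l[:,1]+.1375))>0]; print('lug',len(q),q.mean(0) if len(q) else '')
c=cv2.resize(c,(384,384),interpolation=cv2.INTER_CUBIC)
cv2.imwrite('pics/p1.png',cv2.resize(np.hstack([a,c]),(800,343))[...,::-1])
E
```

```text
{'time_s': np.float64(2.6833), 'joint_pos': array([-2.68815e+01,  2.09156e+01,  8.17607e+01, -7.20000e-03,
        7.73867e+01, -6.96830e+01]), 'tcp_pos': array([ 0.5304, -0.1385,  0.2381]), 'orientation': array([-1.799715e+02, -5.660000e-02,  1.328031e+02]), 'contact_force': array([-0.1595, -0.2883, -0.6476])}
top 1105 ((0.5287565588951111, -0.13337039947509766), (0.01648426428437233, 0.0519537627696991), 43.372398376464844)
lug 0 
lug 102 [ 0.50781923 -0.11096738  0.03192818]
```

View pics/p1.png

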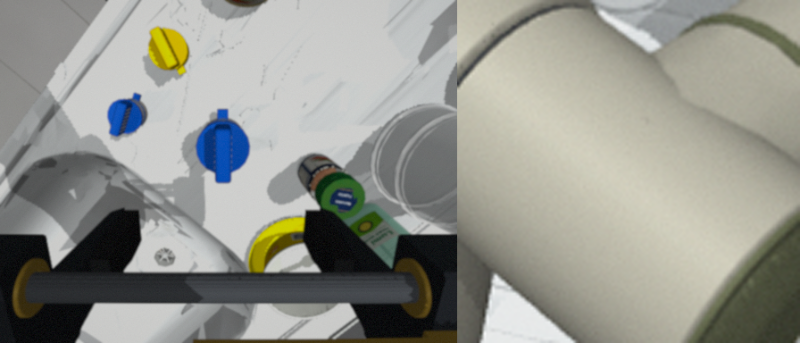

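The wrist view shows the wing at (223,150), already aligned with the tool. I'll descend and grip.

Request:
carry_out --moves '[[[0,0,0],[3,1,20],88],[[0,0,0],[0,0,30],88],[[0,0,0],[0,0,30],88],[[0,0,0],[0,0,30],88],[[0,0,0],[0,0,25],88],[[0,0,0],[0,0,15],88],[[0,0,0],[0,0,11],88],[[0,0,0],[0,0,0],88],[[0,0,0],[0,0,0],30],[[0,0,0],[0,0,0],10],[[0,0,0],[0,0,0],0],[[0,0,0],[0,0,0],0],[[0,0,0],[0,0,0],0],[[0,0,0],[0,0,0],0],[[0,0,0],[0,0,0],0],[[0,0,0],[0,0,0],0]]' --squeeze 45

```text
time_s: 4.12
tcp_pos: [0.5287, -0.1367, 0.0778]
orientation: [180.0, 0.0, 132.7]
contact_force: [0.0, 0.6, 0.1]
gripper_width: 0.0368
grasp_force: 0.0
```

Request:
carry_out --moves '[[[0,0,0],[0,0,0],0],[[0,0,0],[0,0,0],0],[[0,0,0],[0,0,0],0],[[0,0,0],[0,0,0],0],[[0,0,0],[0,0,0],0],[[0,0,0],[0,0,0],0],[[0,0,0],[0,0,0],0]]'

```text
time_s: 4.7
tcp_pos: [0.5287, -0.1367, 0.0777]
orientation: [180.0, -0.0, 132.7]
contact_force: [-0.4, 0.6, -0.8]
gripper_width: 0.0155
grasp_force: 44.9
```

Request:
carry_out --moves '[[[0,0,0],[0,0,-20],0],[[0,0,0],[0,0,-30],0],[[0,0,0],[0,0,-30],0],[[0,0,0],[0,0,-30],0],[[0,0,0],[0,0,-30],0],[[0,0,0],[18,16.8,0],0],[[0,0,0],[18,16.8,0],0],[[0,0,0],[18,16.8,0],0],[[0,0,0],[18,16.8,0],0],[[0,0,0],[18,16.8,0],0],[[0,0,0],[18,16.8,0],0],[[0,0,0],[18,16.8,0],0],[[0,0,0],[18,16.8,0],0],[[0,0,0],[0,0,0],0],[[0,0,0],[0,0,0],0],[[0,0,0],[0,0,0],0]]'

```text
time_s: 6.03
tcp_pos: [0.5299, 0.0597, 0.2175]
orientation: [-180.0, -0.0, 132.7]
contact_force: [-0.2, -0.0, -2.5]
gripper_width: 0.0157
grasp_force: 44.9
```

```bash
python3 - <<'E'
from h import *
s=robot.sense();print({k:np.round(s[k],4) for k in('time_s','joint_pos','tcp_pos','orientation','gripper_width')})
f,K,d=grab('wrist'); W=cloud(f,K,d); np.savez('w2',W=W,img=f['img'])
hsv=cv2.cvtColor(f['img'],cv2.COLOR_RGB2HSV)
def mk(c): return ((hsv[...,1]>100)&(hsv[...,2]>40)&(abs(hsv[...,0].astype(int)-c)<16)).astype(np.uint8)
for nm,c0 in(('blue',113),('green',65)):
    n,lab,st,c=cv2.connectedComponentsWithStats(mk(c0))
    for i in range(1,n):
        if st[i,4]>8: print(nm,c[i].round(),st[i,4],np.nanmean(W[lab==i],0).round(4))
t=s['tcp_pos'];P=W.reshape(-1,3)
near=np.hypot(P[:,0]-.5175,P[:,1]-.184)<.07
r=P[near&(P[:,2]>.052)&(P[:,2]<.066)];q=r[:,:2].astype(np.float32)
print('rim',len(q),cv2.minEnclosingCircle(q),np.median(r[:,2]))
hl=(mk(113)>0)&(W[...,2]>t[2]+.02)&(np.hypot(W[...,0]-t[0],W[...,1]-t[1])<.05)
q=W[hl][:,:2].astype(np.float32)
if len(q): print('held wing',len(q),np.nanmax(W[hl][:,2]),cv2.minAreaRect(q))
cv2.imwrite('pics/p2.png',f['img'][...,::-1])
E
```

```text
{'time_s': np.float64(6.0333), 'joint_pos': array([-6.15530e+00,  1.99505e+01,  8.62712e+01, -2.20000e-02,
        7.38087e+01, -4.88038e+01]), 'tcp_pos': array([0.5299, 0.0597, 0.2175]), 'orientation': array([-1.799641e+02, -9.000000e-03,  1.326546e+02]), 'gripper_width': np.float64(0.0157)}
blue [321.   2.] 39 [0.4778 0.2045 0.0597]
blue [356. 113.] 75 [0.5645 0.1644 0.0597]
blue [249. 165.] 411 [0.5086 0.0852 0.1716]
blue [228. 185.] 75 [0.5061 0.0707 0.1823]
blue [249. 179.] 13 [0.5125 0.0814 0.181 ]
blue [256. 180.] 10 [0.5156 0.0838 0.1833]
blue [276. 189.] 60 [0.5267 0.0876 0.183 ]
blue [248. 238.] 7161 [0.52   0.0724 0.2305]
blue [ 45. 245.] 94 [ 0.4261 -0.1674  0.0157]
blue [ 19. 273.] 1069 [ 0.4302 -0.1788  0.0578]
blue [235. 371.] 203 [ 0.6469 -0.0846  0.106 ]
green [391.  20.] 66 [0.5292 0.2337 0.0599]
green [291.  95.] 76 [0.5113 0.136  0.0591]
green [236. 357.] 1147 [ 0.6394 -0.0745  0.1011]
green [290. 357.] 10 [ 0.7123 -0.0679  0.0555]
green [274. 371.] 13 [ 0.7291 -0.1081  0.0346]
rim 7372 ((0.520913302898407, 0.18540577590465546), 0.053254663944244385) 0.05923076551615711
held wing 3565 0.2950797758929174 ((0.5285340547561646, 0.07296670973300934), (0.031010374426841736, 0.03668435290455818), 42.33590316772461)
```

View pics/p2.png

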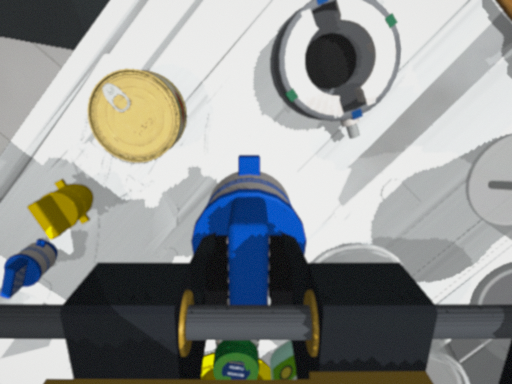

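The wrist view shows the base with its blue marks at (321,2) and (356,113), green marks at (391,20) and (291,95), and the held cartridge's front lug at (249,165). The slot line is at about 155°.

```bash
python3 - <<'E'
from h import *
d=np.load('w2.npz');W=d['W'];s=robot.sense();t=s['tcp_pos'];a=np.radians(s['orientation'][2])
X=np.array([np.cos(a),np.sin(a)]);Y=np.array([np.sin(a),-np.cos(a)])
p=W[...,:2]-t[:2];x=p@X*1e3;y=p@Y*1e3;z=(W[...,2]-t[2])*1e3
hsv=cv2.cvtColor(d['img'],cv2.COLOR_RGB2HSV);m=(hsv[...,1]>100)&(abs(hsv[...,0].astype(int)-113)<16)
l=m&(z<-42)&(z>-56)&(x>20)&(x<45)
print('lug',l.sum(),np.percentile(x[l],[2,50,98,100]),np.percentile(y[l],[1,50,99]),np.percentile(z[l],[5,50,95]))
c=m&(z>-9)&(z<0)&(x>0)&(x<40); 
print('cap',c.sum(),x[c].max(),y[c].min(),y[c].max())
A=np.c_[2*x[c],2*y[c],np.ones(c.sum())]
o=c&(np.hypot(x,y)>26);print(o.sum());from scipy.optimize import least_squares as L
# outer cap edge: max radius per angle bin
th=np.degrees(np.arctan2(y,x));E=[]
for b in range(-60,61,5):
    q=c&(abs(th-b)<2.5)
    if q.sum(): i=np.argmax(np.where(q,np.hypot(x,y),0));E.append((x.flat[i],y.flat[i]))
E=np.array(E);r=L(lambda k:np.hypot(E[:,0]-k[0],E[:,1]-k[1])-29,[0,0],loss='soft_l1');print(r.x,r.fun.round(1))
E
```

```text
lug 410 [27.86259727 33.47273528 38.42600342 38.62234749] [-4.00459393  1.82469662  7.66993624] [-47.60358912 -45.78533655 -44.6815807 ]
cap 2737 30.33632717041631 -26.584169132260765 29.676960362975194
1346
[1.25809634 1.59833663] [-0.2 -0.4 -0.2 -0.  -0.  -0.1  0.   0.1  0.  -0.  -0.   0.2  0.2 -0.
  0.4  0.1 -0.2  0.1  0.4 -0.1 -0.1  0.1 -0.2 -0.3 -0.5]
```

Request:
carry_out --moves '[[[0,0,0],[19.5,15.3,0],0],[[0,0,0],[19.5,15.3,0],0],[[0,0,0],[19.5,15.3,0],0],[[0,0,0],[19.5,15.3,0],0],[[0,0,0],[19.4,15.1,0],0],[[0,0,-5.6],[0,0,0],0],[[0,0,-5.6],[0,0,0],0],[[0,0,-5.6],[0,0,0],0],[[0,0,-5.5],[0,0,0],0],[[0,0,0],[0,0,20],0],[[0,0,0],[0,0,20],0],[[0,0,0],[0,0,20],0],[[0,0,0],[0,0,0],0],[[0,0,0],[0,0,0],0],[[0,0,0],[0,0,0],0]]'

```text
time_s: 7.33
tcp_pos: [0.5208, 0.1832, 0.159]
orientation: [179.9, 0.1, 154.9]
contact_force: [0.4, -0.7, -1.2]
gripper_width: 0.0157
grasp_force: 44.9
```

```bash
python3 - <<'E'
from h import *
s=robot.sense();print({k:np.round(s[k],4) for k in('time_s','joint_pos','tcp_pos','orientation','contact_force')})
I=[]
for n in('wrist','side'):
    f,K,d=grab(n); I.append(f['img']); np.savez(n+'3',W=cloud(f,K,d),img=f['img'])
I[1]=cv2.resize(I[1][110:254,170:362],(512,384),interpolation=cv2.INTER_CUBIC)
cv2.imwrite('pics/p3.png',cv2.resize(np.hstack(I),(800,300))[...,::-1])
E
```

```text
{'time_s': np.float64(7.3333), 'joint_pos': array([ 7.21540e+00,  2.54226e+01,  8.75176e+01, -2.00000e-03,
        6.69601e+01, -5.76948e+01]), 'tcp_pos': array([0.5208, 0.1832, 0.159 ]), 'orientation': array([1.799483e+02, 8.520000e-02, 1.549109e+02]), 'contact_force': array([ 0.447 , -0.6632, -1.2461])}
```

View pics/p3.png

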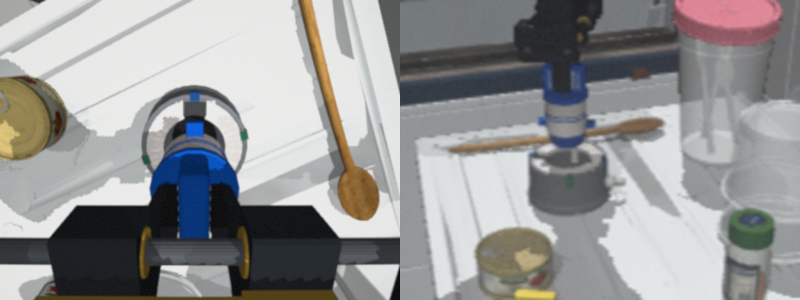

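The wrist view shows the front lug at (195,128) in line with the slot mark at (195,96), so it looks aligned. I'll check that against numbers.

```bash
cat > m.py <<'E'
from h import *
def meas(W,img):
    s=robot.sense();t=s['tcp_pos'];a=np.radians(s['orientation'][2])
    X=np.array([np.cos(a),np.sin(a)]);Y=np.array([np.sin(a),-np.cos(a)])
    p=W[...,:2]-t[:2];x=p@X*1e3;y=p@Y*1e3;z=W[...,2]*1e3
    hsv=cv2.cvtColor(img,cv2.COLOR_RGB2HSV)
    mk=lambda c:(hsv[...,1]>100)&(hsv[...,2]>40)&(abs(hsv[...,0].astype(int)-c)<16)
    for nm,c0,zl in(('blue mark',113,(54,66)),('green mark',65,(54,66))):
        n,lab,st,c=cv2.connectedComponentsWithStats((mk(c0)&(z>zl[0])&(z<zl[1])).astype(np.uint8))
        for i in range(1,n):
            if st[i,4]>15: print(nm,c[i].round(),st[i,4],x[lab==i].mean().round(1),y[lab==i].mean().round(1))
    zz=z-t[2]*1e3
    l=mk(113)&(zz<-42)&(zz>-56)&(x>20)&(x<45)
    if l.sum(): print('lug',l.sum(),np.percentile(x[l],[50,98]).round(1),np.percentile(y[l],[1,50,99]).round(1))
E
python3 - <<'E'
from m import *
d=np.load('wrist3.npz');meas(d['W'],d['img'])
E
```

```text
blue mark [249. 123.] 143 50.4 2.0
green mark [312. 173.] 67 13.7 49.2
green mark [187. 204.] 61 -10.9 -45.8
lug 455 [32.6 37.4] [-4.5  2.   8.3]
```

Request:
carry_out --moves '[[[0,0,0],[0,0,15],0],[[0,0,0],[0,0,15],0],[[0,0,0],[0,0,10],0],[[0,0,0],[0,0,5],0],[[0,0,0],[0,0,4],0],[[0,0,0],[0,0,3],0],[[0,0,0],[0,0,2],0],[[0,0,0],[0,0,0],0],[[0,0,0],[0,0,0],0]]'

```text
time_s: 8.18
tcp_pos: [0.5203, 0.1836, 0.1041]
orientation: [180.0, 0.0, 155.0]
contact_force: [-0.3, -0.1, -2.7]
gripper_width: 0.0157
grasp_force: 44.9
```

Request:
carry_out --moves '[[[0,0,0],[0,0,2],0],[[0,0,0],[0,0,2],0],[[0,0,0],[0,0,2],0],[[0,0,0],[0,0,2],0],[[0,0,0],[0,0,0.5],0],[[0,0,0],[0,0,0],0],[[0,0,0],[0,0,0],0]]'

```text
time_s: 8.77
tcp_pos: [0.5204, 0.1837, 0.0957]
orientation: [180.0, 0.1, 155.0]
contact_force: [1.1, 0.3, 4.4]
gripper_width: 0.0152
grasp_force: 44.9
```

Request:
carry_out --moves '[[[0,0,4],[0,0,0],0],[[0,0,5],[0,0,0],0],[[0,0,5],[0,0,0],0],[[0,0,5],[0,0,0],0],[[0,0,5],[0,0,0],0],[[0,0,5],[0,0,0],0],[[0,0,5],[0,0,0],0],[[0,0,5],[0,0,0],0],[[0,0,5],[0,0,0],0],[[0,0,5],[0,0,0],0],[[0,0,5],[0,0,0],0],[[0,0,5],[0,0,0],0],[[0,0,5],[0,0,0],0],[[0,0,4],[0,0,0],0],[[0,0,3],[0,0,0],0],[[0,0,2],[0,0,0],0],[[0,0,1],[0,0,0],0],[[0,0,0],[0,0,0],0],[[0,0,0],[0,0,0],0]]'

```text
time_s: 10.35
tcp_pos: [0.52, 0.1834, 0.0954]
orientation: [-180.0, 0.0, 81.0]
contact_force: [0.1, 0.1, 5.4]
gripper_width: 0.0157
grasp_force: 44.9
```

```bash
python3 - <<'E'
from m import *
s=robot.sense();print({k:np.round(s[k],3) for k in('joint_pos','tcp_pos','orientation','contact_force','torque')})
E
```

```text
{'joint_pos': array([ 7.2610e+00,  2.9892e+01,  9.1174e+01, -2.2000e-02,  5.8948e+01,
        1.6318e+01]), 'tcp_pos': array([0.52 , 0.183, 0.095]), 'orientation': array([-1.79991e+02,  2.20000e-02,  8.09540e+01]), 'contact_force': array([0.13 , 0.072, 5.434]), 'torque': array([-0.16 ,  0.177,  0.015])}
```

It turned 74° freely. I'll nudge it to the stop, ease up, open the fingers and retreat.

Request:
carry_out --moves '[[[0,0,1],[0,0,0],0],[[0,0,0.5],[0,0,0],0],[[0,0,0],[0,0,-1],0],[[0,0,0],[0,0,-1],0],[[0,0,0],[0,0,-1],0],[[0,0,0],[0,0,0],0],[[0,0,0],[0,0,0],20],[[0,0,0],[0,0,0],40],[[0,0,0],[0,0,0],60],[[0,0,0],[0,0,0],60],[[0,0,0],[0,0,0],60],[[0,0,0],[0,0,0],60],[[0,0,0],[0,0,0],60]]'

```text
time_s: 11.43
tcp_pos: [0.52, 0.1836, 0.0982]
orientation: [-180.0, -0.0, 79.5]
contact_force: [0.0, -0.1, 0.1]
gripper_width: 0.058
grasp_force: 0.0
```

Request:
carry_out --moves '[[[0,0,0],[0,0,-10],60],[[0,0,0],[0,0,-20],60],[[0,0,0],[0,0,-30],60],[[0,0,0],[0,0,-30],60],[[0,0,0],[0,0,-30],60],[[0,0,0],[0,0,-30],60],[[0,0,0],[0,0,0],60],[[0,0,0],[0,0,0],60]]'

```text
time_s: 12.1
tcp_pos: [0.5204, 0.1837, 0.25]
orientation: [179.8, -0.1, 79.5]
contact_force: [-0.0, 0.4, -0.7]
gripper_width: 0.0597
grasp_force: 0.0
```

```bash
python3 - <<'E'
from m import *
f,K,d=grab('wrist');W=cloud(f,K,d);hsv=cv2.cvtColor(f['img'],cv2.COLOR_RGB2HSV)
near=np.hypot(W[...,0]-.5205,W[...,1]-.184)<.06
m=near&(hsv[...,1]>100)&(abs(hsv[...,0].astype(int)-113)<16)&(W[...,2]>.118)
print('top z',np.median(W[m][:,2]),cv2.minAreaRect(W[m][:,:2].astype(np.float32)))
meas(W,f['img'])
cv2.imwrite('pics/p4.png',f['img'][...,::-1])
E
```

```text
top z 0.28234666664548635 ((0.5218639969825745, 0.18961557745933533), (0.061049964278936386, 0.11054980009794235), 79.6083984375)
blue mark [247. 138.] 19 27.6 -0.1
blue mark [201. 151.] 57 14.5 -46.8
blue mark [293. 175.] 55 -10.5 47.1
green mark [247. 113.] 55 52.0 0.1
```

View pics/p4.png

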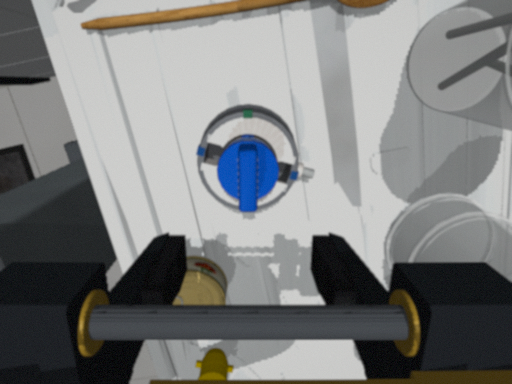

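The wing at (248,175) points at the green mark at (247,113). I'll check its top height (about 0.128 expected) and hand in if it fits.

```bash
python3 - <<'E'
from m import *
f,K,d=grab('wrist');W=cloud(f,K,d);hsv=cv2.cvtColor(f['img'],cv2.COLOR_RGB2HSV)
m=(np.hypot(W[...,0]-.5205,W[...,1]-.184)<.06)&(hsv[...,1]>100)&(abs(hsv[...,0].astype(int)-113)<16)&(W[...,2]>.118)&(W[...,2]<.15)
z=np.median(W[m][:,2]);print('top z',z,cv2.minAreaRect(W[m][:,:2].astype(np.float32)))
if .122<z<.1315: print(robot.finish_job())
E
```

```text
top z 0.1279946253677193 ((0.5205647945404053, 0.18589262664318085), (0.05230708792805672, 0.016547400504350662), 79.00191497802734)
the job is handed in; nothing more can be done
None
```

The cartridge is locked in the filter base, turned about 75° to the stop, upright and released, and the job is handed in; the spoon, tin and spice jar were not touched.

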